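Pin the fruit slicer's cover hinge and switch it on

ROBOT

A 6-joint arm with a two-finger parallel gripper is mounted at the origin on the work surface. World frame = base frame: x ahead of the robot, y to its left, z up, the work surface at z = 0. Lengths are in m, angles in degrees, forces in N, time in s.
With the tool pointing down it reaches from about 0.275 to 0.775 m from the base axis. Payload 14.6 kg.
Tool frame: the origin (TCP) lies at the very end of the fingers, on their centre line; the grasp point (between the pads) lies 19 mm behind it; y points along the fingers, z is the direction in which the jaws open and shut, and the axes are right-handed (so a half turn about y gives the same grasp; the last joint's range is limited). The gripper opens to 85 mm and grips with 20 to 120 N. Pads are 22 mm wide; open, the fingers measure 114 mm over their backs; the gripper's body (76 mm by 85 mm) begins 54 mm behind the grasp point. The pads swing forward as they close: fully open they stand 13 mm farther back than shut.
Start: joints at [58.138, 15.075, -2.767, 72.158, 0, 81.102], TCP at [0.205, 0.483, 0.231] pointing down, gripper open.
Joint ranges: [-151.79, 151.79], [-50.71, 97.33], [-67.44, 78.34], [-121.81, 120.89], [-77.56, 73.72], [-180, 180]. Speed limits (degrees/s): [108.29, 108.29, 147.25, 159.86, 180, 180].

INTERFACE

Orientations are given as [roll, pitch, yaw] about the fixed x, y, z axes, in that order (R = Rz(yaw) Ry(pitch) Rx(roll)).
In Python, from rig import robot gives the robot as it stands.
- The arm moves only by the shell command python3 -m creep 'ROWS' [FORCE]. ROWS is a JSON object of lists of equal length, an entry for each row: "dr": the turn, a rotation vector about the tool's x, y, z in degrees, a list of three; "linear": the shift along the tool's x, y, z in m, a list of three; "hand": the finger opening in m, from 0 to 0.0854. In form: {"dr": [[wx, wy, wz], ...], "linear": [[dx, dy, dz], ...], "hand": [hand, ...]}. A call has exactly 10 rows; each row is the pose to reach, as a shift and turn from the pose commanded when the call began, along the tool's axes at that moment; what a row does not reach only later rows make up. A row lasts 1/8 s, in which the tool goes at most 62.5 mm and 10.7 degrees, less where a joint would pass 70% of its speed; a pose out of reach is approached as far as the arm can. A call with a gripper value outside its range is refused whole. The fingers move at their own pace and stop on an object; FORCE is the grip in N (left out, the last holds). Time passes only in rows, so rows that repeat a pose let the fingers close, or fill a call up. It gives the time, the measured TCP pose, the force and the opening at its end, in the units of the state.
- robot.get_state(): the state, without advancing time (a new reading comes with each control period).
- robot.capture(name): name is "scene" or "top" or "wrist"; returns the picture (400x640x3 uint8, red, green, blue); there is no depth.
- robot.camera_model(name): a dict with "fovy" (degrees; the focal length in pixels is half the picture's height over the tangent of half this angle, whatever the lens; pixels are square), "cx", "cy" (the principal point, pixels), "position" and "orientation" of the camera in the world. Camera axes: x right, y down, z forward; pixel columns grow to the right and rows downward; lengths in m; the calibration is good to about 2 mm. A picture is of the moment at which its call begins: read the wrist's pose just before it. camera_model takes no time and is no camera call; for the wrist camera it gives the pose at the moment of the call.
- robot.hand_in(): hands the job in, once; it reports no verdict.
The state is a dict: "time_s": time; "joints": joint angles; "qvel": joint speeds; "joint_efforts": joint torques, N m; "ee_pos": TCP position; "eef_rot": TCP orientation; "contact_force": force on the tool from outside, world axes, zero at the start; "wrist_torque": the same for the moment, N m; "finger_gap": finger opening in m.
Only numpy, scipy, OpenCV 4.12 (cv2) and the standard library are available. Lean on these libraries where they do the work, as an engineer would, in place of code of your own. Each camera call takes 0.05 s, during which the arm holds its last target. There are 200 camera calls.

TASK

Take the long pin with the slim knob out of the wooden block and push it from above through both hinge barrels on the fruit slicer's sloping face, fully home, so that the knob sits on the upper barrel. Then, with the pin in, flip the toggle lever on the isolator box fully over to its on side, away from the robot. Keep the jar and the mug upright, and let go of everything at the end.

Things in the scene. Friction and masses are not known exactly. Their poses are not given: they have to be found in the camera images.
- pin: Hinge pin, loose, about 80 g, 134 mm long, standing upright in one of the block's holes (which varies), tip 6 mm above the table. Steel shank 10 mm in diameter, 90 mm long, its last 10 mm tapering to 5.6 mm at the tip; then a round black knob 22 mm in diameter, 44 mm long. Origin at the centre of the tip, z along the pin from tip to knob: the knob spans z = 90 to 134 mm.
- short_pin: Not wanted: a loose pin with the same knob but a shank of only 55 mm, in another hole of the block. Origin at its tip, z to the knob.
- disc_pin: Not wanted: a loose pin with a 90 mm shank and a flat disc head 44 mm in diameter, 10 mm thick, in another hole of the block. Origin at its tip, z to the head.
- block: Fixed wooden block 200 x 60 x 36 mm; origin at the centre of its underside, x along its length. Three square holes 11 mm wide and 30 mm deep in its top, at x = -70, 0 and +70 mm on its centre line.
- hinge: Two steel barrels in line, held rigidly (the cover is latched shut): each 28 mm across, 35 mm long, 3 mm apart, bore 13 mm. Origin: centre of the upper barrel's mouth; z up and out along the bore, leaning 35 degrees from vertical towards the robot; y level; x out of the sloping face. Home: pin's tip at z = -90 mm, knob on the mouth. The slicer has nothing at z > 0 there.
- slicer: Fixed white fruit slicer, 260 x 180 mm on the table, 0.2 m high; origin at the centre of its underside, x towards its sloping front face, which looks away from the robot. The upper barrel's mouth lies 22 mm to +x, 64 mm to +y and 197 mm above this origin. A clear feed chute stands out of the cover below and beside the barrels.
- lever (a joint): Toggle lever on the isolator box: 0 = off (lever leans towards the robot side, the box's -x), 1.0 rad = fully on (leans to the box's +x, away from the robot), with a hard stop at each end. It turns about the box's y axis and stays where it is left; moving it takes about 1 N at the ball.
- lever_tip (a point): Centre of the black ball, 26 mm in diameter, at the end of the lever's 10 mm rod, 80 mm from the pivot; its orientation's x and z turn with the lever, y is the pivot's line.
- switch_box: Fixed grey isolator box 120 x 100 x 50 mm; origin at the centre of its underside. On it a 70 x 50 x 25 mm block; the lever's pivot is 72 mm above the table over this origin. The lever swings from -x (off) to +x (on), 0.5 rad either side of upright; the ball's centre is 142 mm above the table at either end, 152 mm upright.
- jar: Amber glass jar with steel lid, loose, 64 mm in diameter, 100 mm high, upright beyond the slicer on its left; origin under its centre, z up.
- mug: White mug, loose, 76 mm in diameter, 85 mm high, handle to its +y, upright beyond the slicer on its right; origin under its centre, z up.
Mind the look-alikes: they are no part of the job. Leave any red or yellow look-alike of the pin alone.

How it is judged (in metres and radians):
On the way, in this order (a step that is already met when the one before it is completed fails the run):
1. the pin is fully home through both barrels while the lever is still off (z of pin in the frame of hinge between -0.095 and -0.086 m and x of pin in the frame of hinge between -0.005 and 0.005 m and y of pin in the frame of hinge between -0.005 and 0.005 m and angle between the z axis of pin and the z axis of hinge, either way round below 0.1 rad and value of joint lever below 0.3 rad), for 0.2 s.
2. the lever is flipped fully on (value of joint lever above 0.85 rad), for 0.2 s.
At the end, for the whole second after the job is handed in: The pin stands at rest in both barrels with its knob within 4 mm of the upper barrel's mouth, its tip within 5 mm of the bore's axis each way and its axis within 0.1 rad of the bore's; the lever stands on (above 0.85 of 1.0 rad) (z of pin in the frame of hinge between -0.095 and -0.086 m and x of pin in the frame of hinge between -0.005 and 0.005 m and y of pin in the frame of hinge between -0.005 and 0.005 m and angle between the z axis of pin and the z axis of hinge, either way round below 0.1 rad and linear speed of pin below 0.02 m/s and value of joint lever above 0.85 rad); the robot touches nothing.
It fails at once if the jar or the mug is knocked over (tilts more than 0.5 rad) (angle between any of jar, mug's own z axis and vertical above 0.5 rad).
It also fails if it takes over 51 s, if anything falls off the work surface, if the arm or the gripper's body presses on something with over 40 N, if the wrist force passes 120 N, or if a joint passes its speed limit or range.

## Working session

There is one attempt and no reset: what is moved stays moved. The work goes in short steps, Python scripts to look and compute and a shell command to move; the robot and the scene stay as the last step left them, time stands still between calls to the robot, and variables do not carry over. Pictures are saved under pics/ and viewed, about 8 in all and at most 12, crops included, and the job is handed in when it is done.

```bash
ls; mkdir -p pics
python3 - <<'E'
from rig import robot
import cv2
print(robot.get_state())
for n in ("scene","top","wrist"):
    print(n,robot.camera_model(n))
for n in ("scene","top"):
    cv2.imwrite(f"pics/{n}0.png",robot.capture(n)[:,:,::-1])
E
```

```text
pics
{'time_s': 0.0, 'joints': array([ 5.81380082e+01,  1.50971266e+01, -2.80497028e+00,  7.21603820e+01,
       -8.57959499e-04,  8.11001842e+01]), 'qvel': array([ 0.04334448,  0.11471368, -0.05971115, -0.09538677,  0.09205772,
        0.05400453]), 'joint_efforts': array([ 3.80176416e-04, -6.37621450e+01,  3.84569836e+01,  1.36280089e-02,
       -4.69233740e-06, -1.28488853e-05]), 'ee_pos': array([0.20467715, 0.48313051, 0.23083283]), 'eef_rot': array([-9.00618595e+01,  8.81831467e-03, -2.29621803e+01]), 'contact_force': array([ 0.51271209, -0.21524575, -0.31752824]), 'wrist_torque': array([-0.08352326, -0.05860512,  0.06272955]), 'finger_gap': 0.0851931339788069}
scene {'fovy': 49.64891224006602, 'cx': 322.02865713994976, 'cy': 201.32957763438222, 'position': array([1.09097644, 0.19179988, 0.90180457]), 'orientation': array([-145.7474366 ,   -0.46976159,  112.05814247])}
top {'fovy': 57.49977110415849, 'cx': 321.5882622668282, 'cy': 197.0246184715054, 'position': array([ 0.47516629, -0.00319306,  1.13009813]), 'orientation': array([-1.74068712e+02, -7.31808954e-02, -9.10779303e+01])}
wrist {'fovy': 62.820969759074245, 'cx': 318.56328318524254, 'cy': 199.9990483369371, 'position': array([0.13680063, 0.5118319 , 0.37272525]), 'orientation': array([1.63505057e+02, 6.30871932e-02, 6.70235316e+01])}
```

View pics/top0.png

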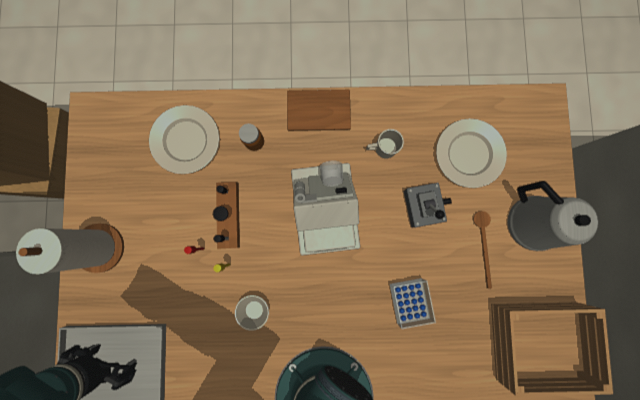

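View pics/scene0.png

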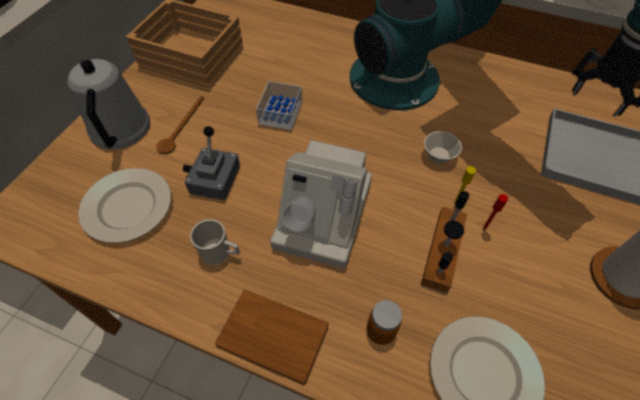

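Top view: block at about (228,214), with pins at (222,189), (221,213; disc) and (218,238). The hinge is near (300,190) and the lever box near (427,205). The red and yellow decoys are beside the block. I'll view enlarged crops to tell long from short and get accurate pixels.

```bash
cat > h.py <<'E'
import numpy as np, cv2
from rig import robot
from scipy.spatial.transform import Rotation as R
from scipy.optimize import least_squares
def cam(n):
    m=robot.camera_model(n); f=200/np.tan(np.radians(m["fovy"]/2))
    return f,m["cx"],m["cy"],np.array(m["position"]),R.from_euler("xyz",m["orientation"],degrees=True).as_matrix()
def proj(c,P):
    f,cx,cy,p,M=c; q=(np.atleast_2d(P)-p)@M; return np.c_[cx+f*q[:,0]/q[:,2],cy+f*q[:,1]/q[:,2]]
def ray(c,uv):
    f,cx,cy,p,M=c; d=M@np.array([(uv[0]-cx)/f,(uv[1]-cy)/f,1]); return p,d/np.linalg.norm(d)
def atz(c,uv,z):
    p,d=ray(c,uv); return p+d*(z-p[2])/d[2]
def tri(cs,uvs):
    A=np.zeros((3,3));b=np.zeros(3)
    for c,uv in zip(cs,uvs):
        p,d=ray(c,uv);Q=np.eye(3)-np.outer(d,d);A+=Q;b+=Q@p
    X=np.linalg.solve(A,b); return X,[proj(c,X)[0]-uv for c,uv in zip(cs,uvs)]
E
python3 - <<'E'
import cv2,numpy as np
t=cv2.imread("pics/top0.png");s=cv2.imread("pics/scene0.png")
def c(i,x,y,w,h,k): return cv2.resize(i[y:y+h,x:x+w],None,fx=k,fy=k,interpolation=cv2.INTER_CUBIC)
a=c(t,180,170,80,100,3.);b=c(t,280,150,100,100,3.)
d=c(s,410,160,100,140,2.142857);
e=c(t,395,175,65,60,3.0)
W=np.zeros((600,800,3),np.uint8)
W[:300,:240]=a;W[:300,240:540]=b;W[:180,540:735]=e
W[300:600,:214]=d[:300,:214]
f=c(s,260,140,115,100,3.);W[300:600,214:559]=f
g=c(s,175,120,75,80,3.);W[300:540,560:785]=g
cv2.imwrite("pics/c1.png",W)
E
```

```text
(no output)
```

View pics/c1.png

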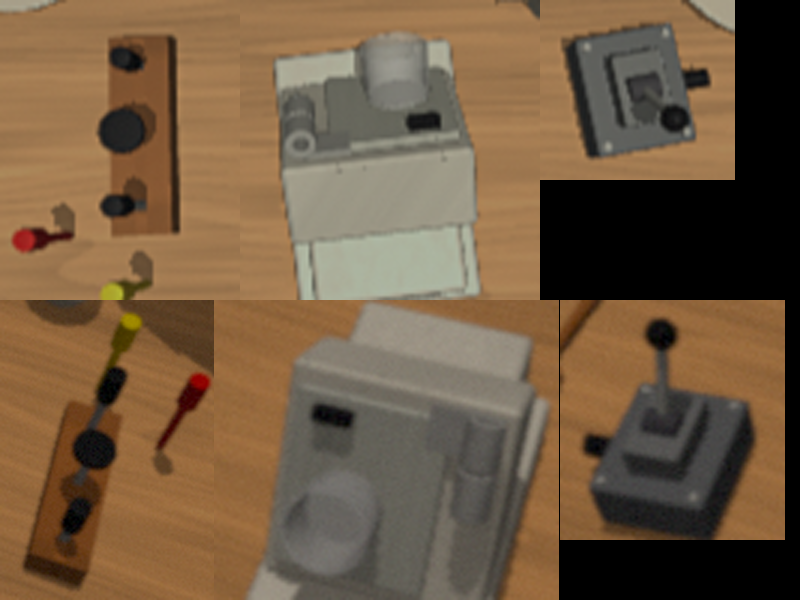

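The long pin is the near one: its knob is at about top (217,239) and it stands taller than the far one in the scene view. The hinge mouth ring is at about top (300,198), with the barrel top at scene ≈(350,180). The lever ball is at top (440,214) and scene (209,131), leaning towards the robot (off).

Run:
```python
from h import *
np.set_printoptions(precision=4,suppress=True)
T=cam("top");S=cam("scene")
t=lambda x,y,x0,y0:np.array([x0+x/3-.33,y0+y/3-.33])
print("block corners",[atz(T,t(x,y,180,170),.036) for x,y in((108,37),(173,37),(108,233),(175,233))])
print("knob top T",atz(T,t(110,206,180,170),.14),"knobmid",atz(T,t(117,206,180,170),.118))
s=lambda x,y:np.array([410+x/2.1429-.27,160+(y-300)/2.1429-.27])
print("tri knob mid",tri([T,S],[t(117,206,180,170),s(112,386)]))
print("red top/bottom",tri([T,S],[t(24,240,180,170),s(200,382)]),atz(T,t(72,236,180,170),0))
print("yellow",tri([T,S],[t(112,293,180,170),s(130,322)]))
s2=lambda x,y,x0,y0,ox:np.array([x0+(x-ox)/3-.33,y0+(y-300)/3-.33])
m=t(301-240,143,280,150);print("mouth",tri([T,S],[m,s2(487,422,260,140,214)]),atz(T,m,.197))
print("ball",tri([T,S],[t(675-540,118,395,175),s2(661,334,175,120,560)]),atz(T,t(135,118,395,175),.142))
# slicer edges (top crop): ridge near edge, base edges
for n,a,b,z in(("ridge",(284,168),(472,150),.2),("trayfront",(300,300),(478,292),.03),("far",(275,60),(450,42),.02),("left",(275,60),(303,300),.02)):
    A,B=atz(T,t(a[0]-240,a[1],280,150),z),atz(T,t(b[0]-240,b[1],280,150),z);d=B-A
    print(n,A,B,np.linalg.norm(d),np.degrees(np.arctan2(d[1],d[0])))
# box corners top z .05
for p in((570,40),(665,25),(695,140),(590,157)):print("box",atz(T,t(p[0]-540,p[1],395,175),.05))
```

```text
block corners [array([0.6405, 0.3132, 0.036 ]), array([0.6393, 0.2476, 0.036 ]), array([0.4443, 0.311 , 0.036 ]), array([0.443 , 0.2446, 0.036 ])]
knob top T [0.4713 0.2796 0.14  ] knobmid [0.4711 0.2795 0.118 ]
tri knob mid (array([0.4709, 0.2809, 0.1153]), [array([-0.2594,  0.056 ]), array([-0.3338,  0.0015])])
red top/bottom (array([0.4419, 0.3615, 0.1281]), [array([-0.3322,  0.062 ]), array([-0.4253,  0.0114])]) [0.4409 0.3581 0.    ]
yellow (array([0.3932, 0.2802, 0.1304]), [array([-0.1739,  0.0404]), array([-0.2131,  0.0066])])
mouth (array([0.5723, 0.0503, 0.1947]), [array([-0.3092,  0.0989]), array([-0.4082, -0.0253])]) [0.5723 0.0493 0.197 ]
ball (array([ 0.525 , -0.3244,  0.1426]), [array([-0.4246,  0.1871]), array([-0.5204, -0.0998])]) [ 0.5255 -0.3258  0.142 ]
ridge [0.5508 0.0639 0.2   ] [ 0.5632 -0.0968  0.2   ] 0.16124992222931328 -85.58264609108258
trayfront [0.4325 0.0617 0.03  ] [ 0.437  -0.1158  0.03  ] 0.17761971440394742 -88.5309500114888
far [0.677  0.0849 0.02  ] [ 0.6925 -0.0955  0.02  ] 0.1811198859605724 -85.10889200470484
left [0.677  0.0849 0.02  ] [0.432  0.0593 0.02  ] 0.2463417898355818 -174.02610175828192
box [ 0.6098 -0.2553  0.05  ]
box [ 0.6231 -0.3507  0.05  ]
box [ 0.5081 -0.3745  0.05  ]
box [ 0.4933 -0.2701  0.05  ]
```

```bash
python3 -m creep '{"dr":[[0,-4,0],[0,-8,0],[0,-12,0],[0,-16,0],[0,-20,0],[0,-24,0],[0,-28,0],[0,-28,0],[0,-28,0],[0,-28,0]],"linear":[[0.03,0.003,-0.008],[0.08,0.008,-0.02],[0.13,0.012,-0.033],[0.18,0.017,-0.046],[0.23,0.022,-0.059],[0.28,0.027,-0.072],[0.31,0.03,-0.079],[0.324,0.031,-0.083],[0.324,0.031,-0.083],[0.324,0.031,-0.083]],"hand":[0.06,0.06,0.06,0.06,0.06,0.06,0.06,0.06,0.06,0.06]}' 60
python3 - <<'E'
from h import *
c=cam("wrist");cv2.imwrite("pics/w1.png",robot.capture("wrist")[:,:,::-1])
st=robot.get_state();print(st["joints"],st["ee_pos"],st["eef_rot"])
for z in(.096,.14):print(proj(c,[.471,.280,z]))
np.save("w1.npy",np.array(c,object),allow_pickle=True)
E
```

```text
time_s: 1.35
ee_pos: [0.4699, 0.2812, 0.2004]
eef_rot: [-90.0, 0.0, 5.0]
contact_force: [0.2, -0.5, -0.1]
finger_gap: 0.06
[ 2.23736682e+01  1.79153026e+01 -3.47304591e+00  6.86081005e+01
  1.23598976e-02  1.73055681e+01] [0.46992517 0.28131343 0.20048774] [-8.99871433e+01  2.86474047e-04  5.06810052e+00]
[[316.28746052 202.01440672]]
[[315.85725765 221.42479974]]
```

View pics/w1.png

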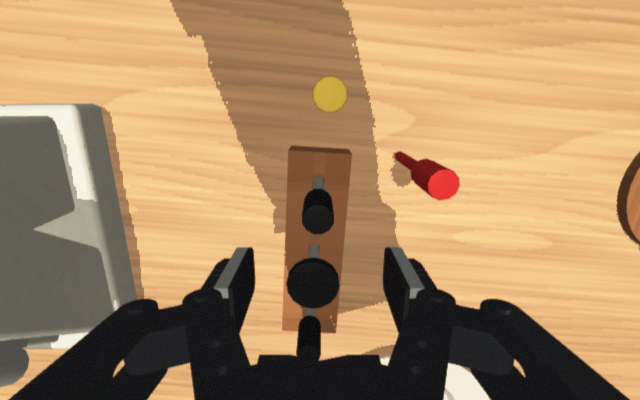

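The wrist view shows the long pin's knob at (318,213), the disc head at (313,283), red at (440,183) and yellow at (330,95). The measured pin position agrees within about 1.5 mm and the tool is already centred over it, so I'll go down and grip.

```bash
python3 -m creep '{"dr":[[0,0,0],[0,0,0],[0,0,0],[0,0,0],[0,0,0],[0,0,0],[0,0,0],[0,0,0],[0,0,0],[0,0,0]],"linear":[[0,0.03,0],[0,0.06,0],[0,0.085,0],[0,0.099,0],[0,0.099,0],[0,0.099,0],[0,0.099,0],[0,0.099,0],[0,0.099,0],[0,0.099,0]],"hand":[0.06,0.06,0.06,0.06,0.06,0.0,0.0,0.0,0.0,0.0]}' 80
python3 -m creep '{"dr":[[0,0,0],[0,0,0],[0,0,0],[0,0,0],[0,0,0],[0,0,0],[0,0,0],[0,0,0],[0,0,0],[0,0,0]],"linear":[[0,0,0],[0,0,0],[0,-0.02,0],[0,-0.05,0],[0,-0.09,0],[0,-0.13,0],[0,-0.17,0],[0,-0.21,0],[0,-0.21,0],[0,-0.21,0]],"hand":[0,0,0,0,0,0,0,0,0,0]}' 80
python3 - <<'E'
from h import *
for n in("scene","wrist"):cv2.imwrite(f"pics/{n}2.png",robot.capture(n)[:,:,::-1])
st=robot.get_state();print(st["joints"],st["ee_pos"],st["eef_rot"],st["finger_gap"])
# target
y=np.radians(5);h=np.array([-np.sin(np.radians(35))*np.cos(y),-np.sin(np.radians(35))*np.sin(y),np.cos(np.radians(35))]);print("hinge z",h)
m=np.array([.5723,.0498,.197])
M=R.from_euler("xyz",st["eef_rot"],degrees=True).as_matrix()
for d in(.2,.15):
  print("tcp target tip at mouth+",d, m+h*d, (m+h*d-st["ee_pos"])@M)
E
```

```text
time_s: 2.65
ee_pos: [0.4713, 0.2807, 0.1022]
eef_rot: [-90.0, -0.1, 5.0]
contact_force: [-0.6, -0.3, 7.0]
finger_gap: 0.0203
time_s: 3.9
ee_pos: [0.4707, 0.2805, 0.3108]
eef_rot: [-90.0, 0.0, 5.0]
contact_force: [0.1, -0.4, -1.3]
finger_gap: 0.0204
[ 2.22708562e+01  1.69581208e+01  1.21143994e+01  8.52495075e+01
 -1.48232392e-03  1.72370693e+01] [0.47040653 0.28038592 0.31031802] [-9.00290419e+01  8.86024048e-02  5.03376567e+00] 0.020265348769116363
hinge z [-0.5713938  -0.04999048  0.81915204]
tcp target tip at mouth+ 0.2 [0.45802124 0.0398019  0.36083041] [-0.03352511 -0.05033967 -0.23859495]
tcp target tip at mouth+ 0.15 [0.48659093 0.04230143 0.31987281] [-0.00478299 -0.00942646 -0.23859112]
```

```bash
python3 -m creep '{"dr":[[0,0,-4],[0,0,-9],[0,0,-14],[0,0,-19],[0,0,-24],[0,0,-29],[0,0,-35],[0,0,-35],[0,0,-35],[0,0,-35]],"linear":[[-0.003,-0.02,-0.02],[-0.008,-0.035,-0.06],[-0.012,-0.035,-0.1],[-0.016,-0.035,-0.14],[-0.02,-0.035,-0.18],[-0.022,-0.034,-0.215],[-0.022,-0.034,-0.2386],[-0.022,-0.034,-0.2386],[-0.022,-0.034,-0.2386],[-0.022,-0.034,-0.2386]],"hand":[0,0,0,0,0,0,0,0,0,0]}' 80
python3 - <<'E'
from h import *
st=robot.get_state();c=cam("wrist")
ims={n:robot.capture(n)[:,:,::-1] for n in("wrist","top","scene")}
for n in ims:cv2.imwrite(f"pics/{n}3.png",ims[n])
print(st["joints"],st["ee_pos"],st["eef_rot"],st["finger_gap"])
M=R.from_euler("xyz",st["eef_rot"],degrees=True).as_matrix();p=st["ee_pos"]
tip=p+M[:,1]*.096;print("tip",tip)
for n in ims:print(n,"tip",proj(c if n=="wrist" else cam(n),[tip,[.5723,.0498,.197]]))
W=np.zeros((600,800,3),np.uint8);W[:400,:640]=ims["wrist"]
W[400:600,:300]=cv2.resize(ims["top"][155:215,270:360],(300,200),interpolation=2)
W[400:600,300:600]=cv2.resize(ims["scene"][130:230,260:410],(300,200),interpolation=2)
cv2.imwrite("pics/c3.png",W)
import pickle;pickle.dump((c,st),open("w3.pkl","wb"))
E
```

```text
time_s: 5.25
ee_pos: [0.4703, 0.0416, 0.3453]
eef_rot: [-90.0, -34.9, 5.1]
contact_force: [0.1, 0.7, -0.7]
finger_gap: 0.0206
[-10.23812393 -15.1754102  -26.96622251  44.23751824   8.72373154
 -12.66412531] [0.47027287 0.04157777 0.34530392] [-89.98481496 -34.94324641   5.09065297] 0.0205586279744926
tip [0.52503914 0.04648207 0.26661082]
wrist tip [[318.02322275 203.89494866]
 [317.25689132 178.24474039]]
top tip [[299.76734972 214.13902377]
 [299.8219892  197.33944435]]
scene tip [[358.91571462 139.99503382]
 [350.11698348 179.58071772]]
```

View pics/c3.png

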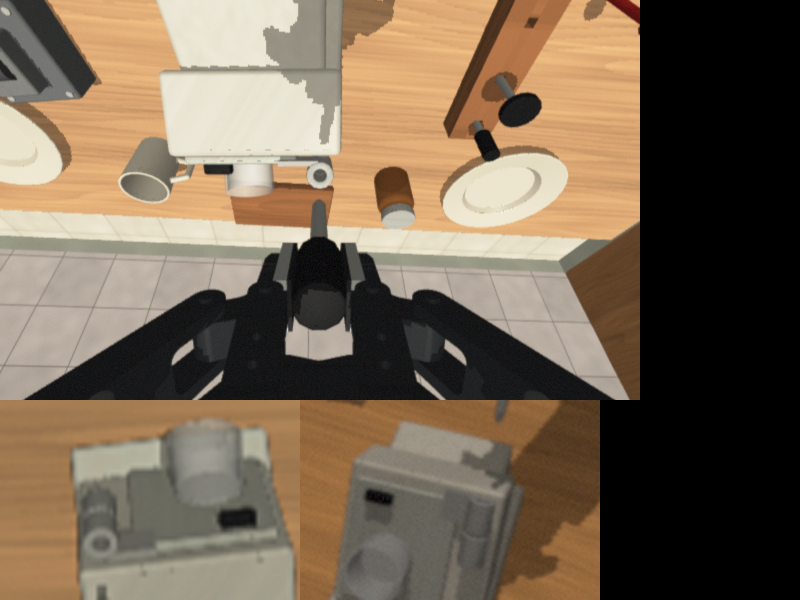

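The wrist view shows the shank tip at (319,202), predicted (318,204), so the grip offset is right. The mouth ring is at (320,175), predicted (317,178). I'll refine the ring position and slicer yaw in an enlarged crop.

Run:
```python
from h import *
import pickle
c,st=pickle.load(open("w3.pkl","rb"))
w=cv2.imread("pics/wrist3.png");t=cv2.imread("pics/top3.png")
W=np.zeros((600,800,3),np.uint8)
W[:,:480]=cv2.resize(w[150:210,296:344],(480,600),interpolation=cv2.INTER_CUBIC)
W[:320,480:800]=cv2.resize(t[182:214,284:316],(320,320),interpolation=cv2.INTER_CUBIC)
cv2.imwrite("pics/c4.png",W)
l=cv2.createLineSegmentDetector().detect(cv2.cvtColor(w,cv2.COLOR_BGR2GRAY))[0][:,0]
for a in l:
    L=np.hypot(a[2]-a[0],a[3]-a[1])
    if L>40 and 150<a[0]<350 and 150<a[2]<350 and a[1]<200:
        z=.2
        A,B=atz(c,a[:2],z),atz(c,a[2:],z);d=B-A
        print(a.round(1),"at z.2:",A.round(3),B.round(3),np.degrees(np.arctan2(d[1],d[0])).round(2))
```

```text
[170.6 155.1 264.4 153.8] at z.2: [ 0.549 -0.088  0.2  ] [ 0.54  -0.002  0.2  ] 96.14
[265.6 154.6 335.6 155.1] at z.2: [ 0.541 -0.     0.2  ] [0.536 0.064 0.2  ] 94.57
[159.5  76.9 168.6 153.2] at z.2: [ 0.47  -0.075  0.2  ] [ 0.547 -0.089  0.2  ] -10.04
[210.6  65.7 265.6  65.9] at z.2: [ 0.458 -0.036  0.2  ] [0.454 0.003 0.2  ] 94.85
[341.6  66.9 341.7 113.1] at z.2: [0.45  0.057 0.2  ] [0.49  0.063 0.2  ] 8.33
[337.9 153.1 338.7 106.8] at z.2: [0.533 0.065 0.2  ] [0.484 0.059 0.2  ] -172.96
[278.1  71.6 160.6  72.8] at z.2: [0.458 0.012 0.2  ] [ 0.466 -0.073  0.2  ] -84.27
[156.7   0.2 179.9  64.6] at z.2: [ 0.417 -0.062  0.2  ] [ 0.459 -0.058  0.2  ] 5.6
[326.    0.6 326.   66.9] at z.2: [0.408 0.041 0.2  ] [0.451 0.046 0.2  ] 6.02
[276.9 157.2 220.6 157.3] at z.2: [0.544 0.01  0.2  ] [ 0.548 -0.042  0.2  ] -84.75
[330.7 190.6 274.5 186.9] at z.2: [0.587 0.065 0.2  ] [0.586 0.007 0.2  ] -90.65
[338.1  66.9 341.2   0.6] at z.2: [0.45  0.054 0.2  ] [0.408 0.05  0.2  ] -174.77
[322.5  65.6 322.6   0.6] at z.2: [0.45  0.043 0.2  ] [0.409 0.039 0.2  ] -174.39
[335.6  71.6 284.4  72.1] at z.2: [0.454 0.053 0.2  ] [0.458 0.016 0.2  ] -84.31
```

View pics/c4.png

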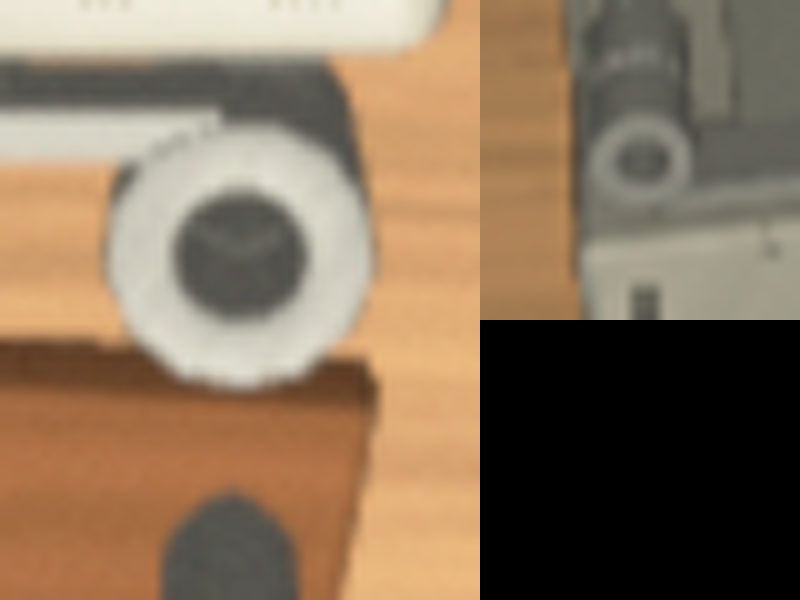

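The ring centre is at wrist (319.6,175.2) and the shank tip is centred at column 318.7. Slicer yaw comes out at 5.2° from the lines, which matches the tool. I'll close to about 14 mm from the mouth and look again.

```bash
python3 -m creep '{"dr":[[0,0,0],[0,0,0],[0,0,0],[0,0,0],[0,0,0],[0,0,0],[0,0,0],[0,0,0],[0,0,0],[0,0,0]],"linear":[[0,0.015,0.001],[0,0.03,0.001],[0,0.045,0.001],[0,0.06,0.001],[0,0.068,0.001],[0,0.07,0.001],[0,0.07,0.001],[0,0.07,0.001],[0,0.07,0.001],[0,0.07,0.001]],"hand":[0,0,0,0,0,0,0,0,0,0]}' 80
python3 - <<'E'
from h import *
import pickle
st=robot.get_state();c=cam("wrist")
w=robot.capture("wrist")[:,:,::-1];t=robot.capture("top")[:,:,::-1];s=robot.capture("scene")[:,:,::-1]
pickle.dump((c,st,w,t,s),open("w5.pkl","wb"))
M=R.from_euler("xyz",st["eef_rot"],degrees=True).as_matrix();p=st["ee_pos"]
print(st["joints"],p,st["eef_rot"])
tip=p+M[:,1]*.096;m=np.array([.5723,.0505,.197]);print("tip",tip,"tip-m in tool",(tip-m)@M)
for n,k in(("wrist",c),("top",cam("top")),("scene",cam("scene"))):print(n,proj(k,[tip,m]))
W=np.zeros((600,800,3),np.uint8)
W[:,:480]=cv2.resize(w[150:210,296:344],(480,600),interpolation=cv2.INTER_CUBIC)
W[:320,480:800]=cv2.resize(t[182:214,284:316],(320,320),interpolation=cv2.INTER_CUBIC)
W[320:600,480:800]=cv2.resize(s[162:190,336:368],(320,280),interpolation=cv2.INTER_CUBIC)
cv2.imwrite("pics/c5.png",W)
E
```

```text
time_s: 6.65
ee_pos: [0.5097, 0.0454, 0.2881]
eef_rot: [-90.0, -35.0, 5.0]
contact_force: [-0.3, -0.2, -0.4]
finger_gap: 0.0199
[ -8.37044156  -9.98334418 -32.57171958  33.13552923   7.64054283
 -11.04564834] [0.50969213 0.04544632 0.28811707] [-90.00478334 -35.01549401   5.03597299]
tip [0.5645648  0.05027372 0.20949337] tip-m in tool [ 0.00084175 -0.01466477  0.00045238]
wrist [[318.03074151 203.85087711]
 [317.49794068 197.47306817]]
top [[299.38759226 199.87101688]
 [299.54991964 197.34449999]]
scene [[352.01955763 173.11643969]
 [350.43905177 179.68499348]]
```

View pics/c5.png

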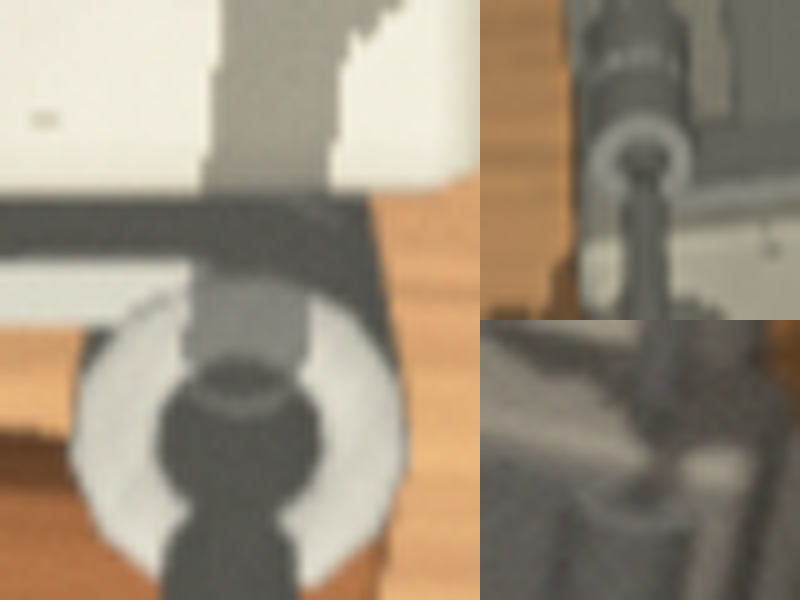

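Run:
```python
from h import *
import pickle
c3,st3=pickle.load(open("w3.pkl","rb"));c5,st5,*_=pickle.load(open("w5.pkl","rb"));T=cam("top")
Rm=lambda s:R.from_euler("xyz",s["eef_rot"],degrees=True).as_matrix()
hy=np.array([-np.sin(np.radians(5.2)),np.cos(np.radians(5.2)),0])
def sh(c,b): return c[:3]+(c[3]+c[4]@b,c[4])
def res(v):
    m,b,bt,e=v[:3],v[3:6],v[6:8],v[8:10]
    a3,a5=sh(c3,b),sh(c5,b);r=[]
    for c,uv,w in((a3,(319.55,175.15),26.7),(a5,(319.5,193.15),33.8)):
        r+=list((proj(c,m)[0]-uv)/.4)
        pp=proj(c,[m-hy*.014,m+hy*.014]);r.append((np.linalg.norm(pp[1]-pp[0])-w)/.5)
    M=Rm(st3);tp=st3["ee_pos"]+M@np.array([e[0],.096+e[1],0])
    r.append((proj(a3,tp)[0,0]-318.65)/.4);r.append((proj(a3,tp+M@[-.0028,0,0])[0,1]-198.7)/.6)
    Tc=sh(T,np.r_[bt,0]);r+=list((proj(Tc,m)[0]-(300.05,197.25))/.3)
    return np.r_[r,b/.002,bt/.002,e[0]/.0007,e[1]/.0015,(m[2]-.197)/.0015]
o=least_squares(res,np.r_[.572,.05,.197,np.zeros(7)],x_scale=1e-3)
print(o.x[:3],(o.x[3:]*1e3).round(2),o.fun.round(1))
sd=np.sqrt(np.diag(np.linalg.inv(o.jac.T@o.jac)))*1e3;print("sd mm",sd[:3].round(2))
M=Rm(st5);m=o.x[:3];e=o.x[8:10];tip=st5["ee_pos"]+M@np.array([e[0],.096+e[1],0])
print("move needed in tool",(m-tip)@M*1e3)
J=np.linalg.inv(o.jac.T@o.jac)
```

```text
[0.57207044 0.05156182 0.19479193] [-0.51  1.63 -2.09 -1.93  0.62  0.2  -0.26] [-0.1 -0.1  1.6 -0.1  0.3  1.1  0.1 -0.2 -0.4  0.1 -0.3  0.8 -1.  -1.
  0.3  0.3 -0.2 -1.5]
sd mm [1.43 0.41 1.16]
move needed in tool [-2.41538278 16.65715421  0.6256424 ]
```

```bash
python3 -m creep '{"dr":[[0,0,0],[0,0,0],[0,0,0],[0,0,0],[0,0,0],[0,0,0],[0,0,0],[0,0,0],[0,0,0],[0,0,0]],"linear":[[-0.0018,0,0.0006],[-0.0018,0.004,0.0006],[-0.0018,0.008,0.0006],[-0.0018,0.012,0.0006],[-0.0018,0.016,0.0006],[-0.0018,0.02,0.0006],[-0.0018,0.024,0.0006],[-0.0018,0.027,0.0006],[-0.0018,0.027,0.0006],[-0.0018,0.027,0.0006]],"hand":[0,0,0,0,0,0,0,0,0,0]}' 80
python3 - <<'E'
from h import *
st=robot.get_state();w=robot.capture("wrist")[:,:,::-1]
M=R.from_euler("xyz",st["eef_rot"],degrees=True).as_matrix()
print(st["contact_force"]@M,st["wrist_torque"]@M,st["ee_pos"],st["eef_rot"])
W=np.zeros((600,800,3),np.uint8)
W[:,:480]=cv2.resize(w[160:235,290:350],(480,600),interpolation=cv2.INTER_CUBIC)
t=robot.capture("top")[:,:,::-1]
W[:320,480:800]=cv2.resize(t[182:214,284:316],(320,320),interpolation=cv2.INTER_CUBIC)
cv2.imwrite("pics/c6.png",W)
E
```

```text
time_s: 8.05
ee_pos: [0.5236, 0.0473, 0.2649]
eef_rot: [-90.0, -35.0, 5.0]
contact_force: [-0.8, -0.6, 0.4]
finger_gap: 0.0206
[-0.45539968 -0.8588765  -0.53348163] [ 0.03611824 -0.02504379  0.59200675] [0.52363194 0.04729252 0.26489669] [-90.00072319 -35.00784707   5.03536584]
```

```bash
python3 -m creep '{"dr":[[0,0,0],[0,0,0],[0,0,0],[0,0,0],[0,0,0],[0,0,0],[0,0,0],[0,0,0],[0,0,0],[0,0,0]],"linear":[[0,0.003,0],[0,0.006,0],[0,0.009,0],[0,0.012,0],[0,0.015,0],[0,0.018,0],[0,0.02,0],[0,0.02,0],[0,0.02,0],[0,0.02,0]],"hand":[0,0,0,0,0,0,0,0,0,0]}' 80
python3 - <<'E'
from h import *
st=robot.get_state();w=robot.capture("wrist")[:,:,::-1]
M=R.from_euler("xyz",st["eef_rot"],degrees=True).as_matrix()
print(st["contact_force"]@M,st["wrist_torque"]@M,st["ee_pos"],st["eef_rot"])
W=np.zeros((600,800,3),np.uint8)
W[:,:480]=cv2.resize(w[160:235,290:350],(480,600),interpolation=cv2.INTER_CUBIC)
t=robot.capture("top")[:,:,::-1]
W[:320,480:800]=cv2.resize(t[182:214,284:316],(320,320),interpolation=cv2.INTER_CUBIC)
cv2.imwrite("pics/c7.png",W)
E
```

```text
time_s: 9.4
ee_pos: [0.535, 0.0483, 0.2485]
eef_rot: [-90.0, -35.0, 5.0]
contact_force: [-0.0, 0.5, -0.0]
finger_gap: 0.0201
[-0.00595438  0.03720642  0.47012044] [-0.00417937  0.028337    0.59964724] [0.53504879 0.04829612 0.24851055] [-90.00239427 -35.0088845    5.03583876]
```

View pics/c7.png

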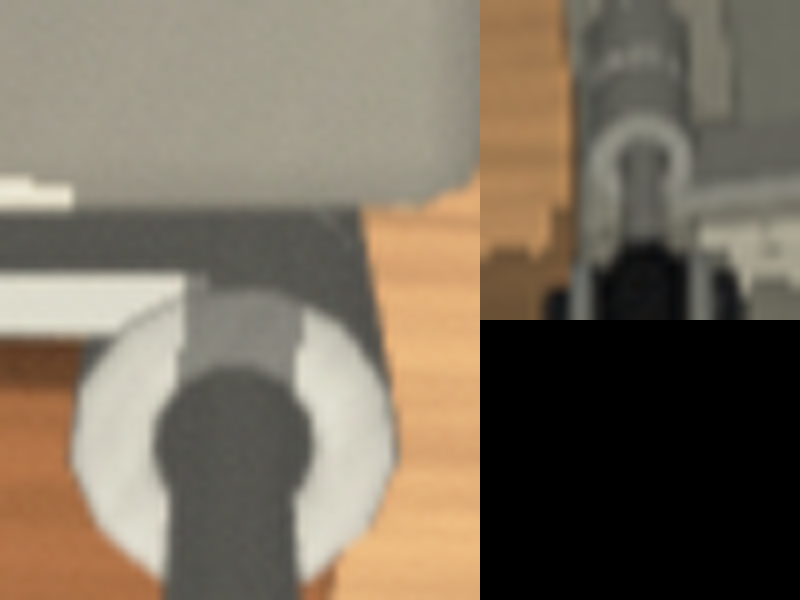

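The pin is in the bore: the shank is centred at column 232 and the bore at 235 in the crop, and contact force is near zero. I'll continue through the second barrel.

```bash
python3 -m creep '{"dr":[[0,0,0],[0,0,0],[0,0,0],[0,0,0],[0,0,0],[0,0,0],[0,0,0],[0,0,0],[0,0,0],[0,0,0]],"linear":[[0,0.004,0],[0,0.008,0],[0,0.012,0],[0,0.017,0],[0,0.022,0],[0,0.027,0],[0,0.032,0],[0,0.036,0],[0,0.036,0],[0,0.036,0]],"hand":[0,0,0,0,0,0,0,0,0,0]}' 80
```

```text
time_s: 10.75
ee_pos: [0.5556, 0.0501, 0.219]
eef_rot: [-90.0, -35.0, 5.0]
contact_force: [-0.2, -0.1, -0.6]
finger_gap: 0.0206
```

```bash
python3 -m creep '{"dr":[[0,0,0],[0,0,0],[0,0,0],[0,0,0],[0,0,0],[0,0,0],[0,0,0],[0,0,0],[0,0,0],[0,0,0]],"linear":[[0,0.003,0],[0,0.006,0],[0,0.009,0],[0,0.012,0],[0,0.014,0],[0,0.016,0],[0,0.018,0],[0,0.019,0],[0,0.02,0],[0,0.02,0]],"hand":[0,0,0,0,0,0,0,0,0,0]}' 80
```

```text
time_s: 12.0
ee_pos: [0.5671, 0.0511, 0.2025]
eef_rot: [-90.0, -35.0, 5.0]
contact_force: [0.3, -0.8, -0.4]
finger_gap: 0.0205
```

```bash
python3 -m creep '{"dr":[[0,0,0],[0,0,0],[0,0,0],[0,0,0],[0,0,0],[0,0,0],[0,0,0],[0,0,0],[0,0,0],[0,0,0]],"linear":[[0,0.0005,0],[0,0.001,0],[0,0.0015,0],[0,0.002,0],[0,0.0025,0],[0,0.003,0],[0,0.003,0],[0,0.003,0],[0,0.003,0],[0,0.003,0]],"hand":[0,0,0,0,0,0,0,0,0,0]}' 80
```

```text
time_s: 13.25
ee_pos: [0.5677, 0.0512, 0.2021]
eef_rot: [-90.1, -35.1, 5.1]
contact_force: [-49.2, -5.6, 45.4]
finger_gap: 0.0202
```

```bash
python3 -m creep '{"dr":[[0,0,0],[0,0,0],[0,0,0],[0,0,0],[0,0,0],[0,0,0],[0,0,0],[0,0,0],[0,0,0],[0,0,0]],"linear":[[0,-0.001,0],[0,-0.0018,0],[0,-0.0018,0],[0,-0.0018,0],[0,-0.0018,0],[0,-0.0018,0],[0,-0.0018,0],[0,-0.0018,0],[0,-0.0018,0],[0,-0.0018,0]],"hand":[0,0,0,0.05,0.05,0.05,0.05,0.05,0.05,0.05]}' 80
python3 -m creep '{"dr":[[0,0,0],[0,0,0],[0,0,0],[0,0,0],[0,0,0],[0,0,0],[0,0,0],[0,0,0],[0,0,0],[0,0,0]],"linear":[[0,-0.01,0],[0,-0.025,0],[0,-0.045,0],[0,-0.07,0],[0,-0.09,0],[0,-0.11,0],[0,-0.13,0],[0,-0.13,0],[0,-0.13,0],[0,-0.13,0]],"hand":[0.05,0.05,0.05,0.05,0.05,0.05,0.05,0.05,0.05,0.05]}'
python3 - <<'E'
from h import *
import pickle
st=robot.get_state();c=cam("wrist");w=robot.capture("wrist")[:,:,::-1];t=robot.capture("top")[:,:,::-1];s=robot.capture("scene")[:,:,::-1]
print(st["ee_pos"],st["eef_rot"],st["joints"],st["contact_force"])
W=np.zeros((600,800,3),np.uint8)
W[:300,:400]=cv2.resize(w[120:240,240:400],(400,300),interpolation=cv2.INTER_CUBIC)
W[:300,400:]=cv2.resize(t[165:240,280:380],(400,300),interpolation=cv2.INTER_CUBIC)
W[300:,:400]=cv2.resize(s[130:220,290:410],(400,300),interpolation=cv2.INTER_CUBIC)
W[300:,400:]=cv2.resize(t[165:240,390:490],(400,300),interpolation=cv2.INTER_CUBIC)
cv2.imwrite("pics/c8.png",W)
h=np.array([-.5712,-.052,.8192]);m=np.array([.5723,.051,.1965])
for n,k in(("w",c),("t",cam("top")),("s",cam("scene"))):print(n,proj(k,[m,m+h*.044]))
E
```

```text
time_s: 14.5
ee_pos: [0.5677, 0.0512, 0.2015]
eef_rot: [-90.0, -35.0, 5.0]
contact_force: [0.2, 0.2, -0.4]
finger_gap: 0.0503
time_s: 15.75
ee_pos: [0.4934, 0.0447, 0.3072]
eef_rot: [-90.0, -34.9, 5.0]
contact_force: [0.2, 0.3, -1.0]
finger_gap: 0.05
[0.4934171  0.04467737 0.30723484] [-89.98201444 -34.93626399   5.02668218] [ -8.928654   -12.15062489 -30.99498032  37.02464455   7.95594342
 -11.51511087] [ 0.17213336  0.27054868 -0.99063754]
w [[317.32180384 192.02588971]
 [317.02398704 207.20425849]]
t [[299.36711726 197.36801063]
 [299.55478539 205.98057027]]
s [[350.65376543 179.90726277]
 [354.98067704 159.46657107]]
```

View pics/c8.png

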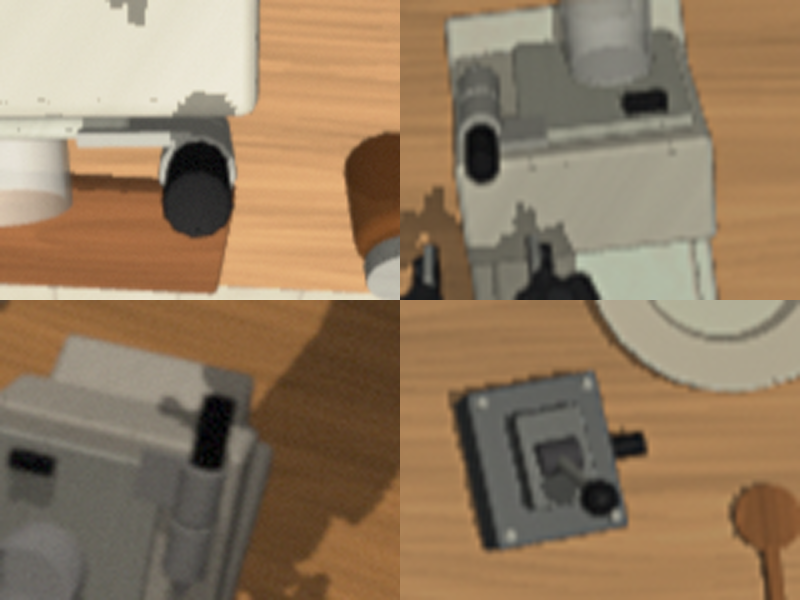

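The knob sits on the upper barrel in all three views: wrist crop (198,200), top crop (481,152) and scene crop (213,430). Next I'll work out the lever geometry.

Run:
```python
from h import *
np.set_printoptions(precision=4,suppress=True)
T=cam("top");st=robot.get_state()
q=lambda x,y:np.array([390+(x-400)/4-.375,165+(y-300)/4-.375])
def quad(ps,hx,hy,z):
    P=np.array([atz(T,q(*p),z)[:2] for p in ps])
    # order FL, FR, NR, NL
    L=np.array([[hx,hy],[hx,-hy],[-hx,-hy],[-hx,hy]])
    f=lambda v:(L@np.array([[np.cos(v[2]),np.sin(v[2])],[-np.sin(v[2]),np.cos(v[2])]])+v[:2]-P).ravel()
    o=least_squares(f,[.55,-.31,.1]);print(o.x[:2],np.degrees(o.x[2]),o.fun*1e3);return o.x
quad([(468,395),(592,373),(627,525),(490,547)],.06,.05,.05)
quad([(512,413),(580,402),(603,490),(530,508)],.035,.025,.075)
b=atz(T,q(599,498),.142);print("ball",b,st["ee_pos"],st["eef_rot"])
M=R.from_euler("xyz",st["eef_rot"],degrees=True).as_matrix()
for yaw in(10,):
    y=np.radians(yaw);u=np.array([np.cos(y),np.sin(y),0])
    for d,z in((.065,.30),(.045,.13)):
        t=b-u*d;t[2]=z;print(d,z,t,"lin from here",(t-st["ee_pos"])@M)
    Rt=R.from_euler("xyz",[-90,0,yaw],degrees=True).as_matrix();print(R.from_matrix(M.T@Rt).as_rotvec(degrees=True))
```

```text
[ 0.5591 -0.3157] 8.125875453411657 [ 2.9182  3.3827  2.208  -2.1366 -2.6537  0.9358 -2.4725 -2.182 ]
[ 0.5618 -0.3174] 10.081050775895612 [ 0.1812 -0.0527  1.7909  0.6829 -2.6297  1.8333  0.6576 -2.4634]
ball [ 0.5252 -0.325   0.142 ] [0.4935 0.0447 0.3075] [-89.9849 -34.9531   5.0294]
0.065 0.3 [ 0.4612 -0.3363  0.3   ] lin from here [-0.0581 -0.0315 -0.3767]
0.045 0.13 [ 0.4809 -0.3328  0.13  ] lin from here [-0.1391  0.1192 -0.375 ]
[ 1.5015 -4.8108 34.9315]
```

```bash
python3 -m creep '{"dr":[[0,0,4],[0.2,-1,9],[0.5,-1.5,14],[0.7,-2.2,19],[1,-3,24],[1.3,-4,29],[1.5,-4.8,34.9],[1.5,-4.8,34.9],[1.5,-4.8,34.9],[1.5,-4.8,34.9]],"linear":[[-0.01,-0.01,-0.03],[-0.02,-0.02,-0.08],[-0.03,-0.03,-0.135],[-0.04,-0.0315,-0.19],[-0.048,-0.0315,-0.245],[-0.054,-0.0315,-0.3],[-0.058,-0.0315,-0.35],[-0.058,-0.0315,-0.377],[-0.058,-0.0315,-0.377],[-0.058,-0.0315,-0.377]],"hand":[0,0,0,0,0,0,0,0,0,0]}' 40
python3 - <<'E'
from h import *
np.set_printoptions(precision=4,suppress=True)
st=robot.get_state();c=cam("wrist");w=robot.capture("wrist")[:,:,::-1]
print(st["ee_pos"],st["eef_rot"],st["joints"])
cv2.imwrite("pics/w9.png",w)
M=R.from_euler("xyz",st["eef_rot"],degrees=True).as_matrix()
print("ball proj",proj(c,[.5252,-.325,.142]),"tcp",proj(c,st["ee_pos"]), "ball-tcp tool",(np.array([.5252,-.325,.142])-st["ee_pos"])@M)
E
```

```text
time_s: 17.15
ee_pos: [0.4611, -0.3361, 0.3005]
eef_rot: [-90.0, -0.1, 10.0]
contact_force: [0.1, 0.8, 0.5]
finger_gap: -0.0002
[ 0.4611 -0.3361  0.3005] [-89.9919  -0.0773   9.9872] [-44.3027  19.2495  14.002   84.714    0.0675 -54.2898]
ball proj [[317.8172 247.3716]] tcp [[317.3846 263.1527]] ball-tcp tool [ 0.0648  0.1586 -0.0002]
```

View pics/w9.png

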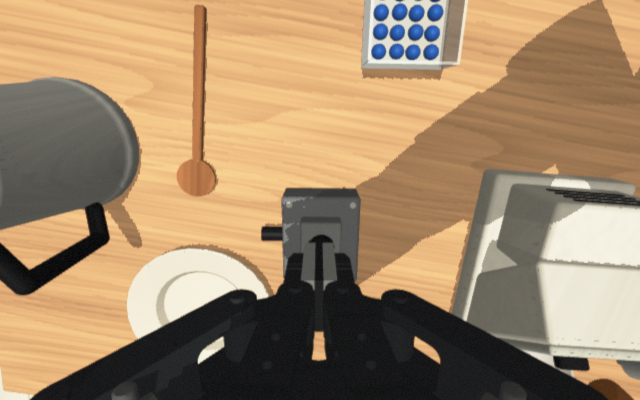

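The wrist view shows the ball at (320,240), directly ahead of the closed fingers (tips ≈(319,260)), and the box square to the tool. I'll descend and push.

```bash
python3 -m creep '{"dr":[[0,0,0],[0,0,0],[0,0,0],[0,0,0],[0,0,0],[0,0,0],[0,0,0],[0,0,0],[0,0,0],[0,0,0]],"linear":[[0,0.03,0],[0,0.08,0],[0,0.13,0],[0,0.16,0],[0,0.17,0],[0,0.17,0],[0.01,0.17,0],[0.02,0.17,0],[0.03,0.17,0],[0.04,0.17,0]],"hand":[0,0,0,0,0,0,0,0,0,0]}' 40
python3 -m creep '{"dr":[[0,0,0],[0,0,0],[0,0,0],[0,0,0],[0,0,0],[0,0,0],[0,0,0],[0,0,0],[0,0,0],[0,0,0]],"linear":[[0.007,0,0],[0.014,0,0],[0.021,0,0],[0.028,0,0],[0.035,0,0],[0.042,0,0],[0.049,0,0],[0.056,0,0],[0.062,0,0],[0.065,0,0]],"hand":[0,0,0,0,0,0,0,0,0,0]}' 40
```

```text
time_s: 18.45
ee_pos: [0.5018, -0.3296, 0.1307]
eef_rot: [-90.0, -0.1, 10.0]
contact_force: [0.1, 0.2, -0.2]
finger_gap: -0.0001
time_s: 19.7
ee_pos: [0.5652, -0.3183, 0.1306]
eef_rot: [-90.0, -0.1, 10.0]
contact_force: [-0.2, -0.8, -0.7]
finger_gap: 0.0001
```

```bash
python3 -m creep '{"dr":[[0,0,0],[0,0,0],[0,0,0],[0,0,0],[0,0,0],[0,0,0],[0,0,0],[0,0,0],[0,0,0],[0,0,0]],"linear":[[0.002,0,0],[0.004,0,0],[0.006,0,0],[0.008,0,0],[0.009,0,0],[0.01,0,0],[0.01,0,0],[0.01,0,0],[0.01,0,0],[0.01,0,0]],"hand":[0,0,0,0,0,0,0,0,0,0]}' 40
```

```text
time_s: 20.95
ee_pos: [0.5745, -0.3167, 0.1307]
eef_rot: [-90.0, -0.1, 10.0]
contact_force: [-5.7, -1.6, -0.5]
finger_gap: 0.0003
```

```bash
python3 -m creep '{"dr":[[0,0,0],[0,0,0],[0,0,0],[0,0,0],[0,0,0],[0,0,0],[0,0,0],[0,0,0],[0,0,0],[0,0,0]],"linear":[[0.0003,0,0],[0.0006,0,0],[0.0009,0,0],[0.001,0,0],[0.001,0,0],[0.001,0,0],[0.001,0,0],[0.001,0,0],[0.001,0,0],[0.001,0,0]],"hand":[0,0,0,0,0,0,0,0,0,0]}' 40
python3 - <<'E'
from rig import robot
print(robot.get_state()["contact_force"])
E
```

```text
time_s: 22.2
ee_pos: [0.5747, -0.3167, 0.1306]
eef_rot: [-90.0, 0.0, 10.0]
contact_force: [-10.5, -1.6, 1.7]
finger_gap: -0.0003
[-10.48828526  -1.55181723   1.66387521]
```

The force climbs to 10.5 N with no motion, so the lever is on its hard stop. I'll back off and check.

```bash
python3 -m creep '{"dr":[[0,0,0],[0,0,0],[0,0,0],[0,0,0],[0,0,0],[0,0,0],[0,0,0],[0,0,0],[0,0,0],[0,0,0]],"linear":[[-0.01,0,0],[-0.03,0,0],[-0.06,0,0],[-0.08,-0.03,0],[-0.1,-0.07,0],[-0.12,-0.11,0],[-0.14,-0.15,0],[-0.14,-0.15,0],[-0.14,-0.15,0],[-0.14,-0.15,0]],"hand":[0,0,0,0,0,0,0,0,0,0]}' 40
python3 - <<'E'
from h import *
t=robot.capture("top")[:,:,::-1];s=robot.capture("scene")[:,:,::-1]
W=np.zeros((600,800,3),np.uint8)
W[:300,:400]=cv2.resize(t[110:260,230:430],(400,300),interpolation=cv2.INTER_CUBIC)
W[:300,400:]=cv2.resize(t[165:240,390:490],(400,300),interpolation=cv2.INTER_CUBIC)
W[300:,:400]=cv2.resize(s[120:360,170:490],(400,300),interpolation=cv2.INTER_CUBIC)
W[300:,400:]=cv2.resize(s[115:205,160:280],(400,300),interpolation=cv2.INTER_CUBIC)
cv2.imwrite("pics/c10.png",W)
y=np.radians(10);p=np.array([.561,-.3165,.072])
for a in(.35,.5):
  b=p+.08*np.array([np.sin(a)*np.cos(y),np.sin(a)*np.sin(y),np.cos(a)])
  u,v=proj(cam("top"),b)[0],proj(cam("scene"),b)[0];print(a,400+(u[0]-390)*4,(u[1]-165)*4,400+(v[0]-160)/.3,300+(v[1]-115)/.3)
E
```

```text
time_s: 23.45
ee_pos: [0.4377, -0.3404, 0.2795]
eef_rot: [-89.9, -0.0, 10.0]
contact_force: [-0.4, 0.1, -0.9]
finger_gap: 0.0002
0.35 575.611814314555 103.97371746953866 526.9859211277384 415.88614971557024
0.5 569.8159181435647 89.26335144444602 522.7898996101694 432.4574779236209
```

View pics/c10.png

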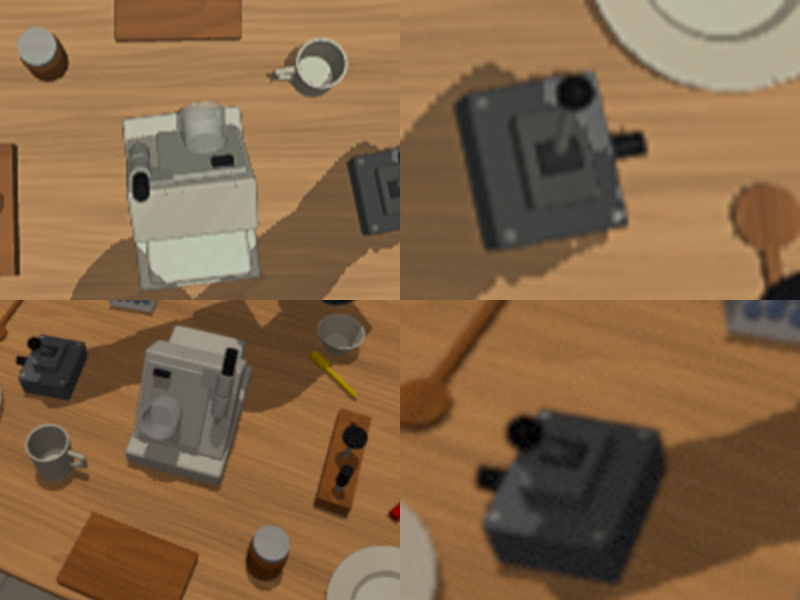

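```bash
python3 -c "
from rig import robot
s=robot.get_state();print(s['time_s'],s['contact_force']);print(robot.hand_in())"
```

```text
23.55 [-0.49334717 -0.18837594  0.05403336]
the job is handed in; nothing more can be done
None
```

The job is handed in at 23.6 s. The long pin is fully home through both barrels, and the lever is fully over on its on side.

- **Pin:** I gripped it by its knob, tilted it 35° to the bore and pushed it in. It met no resistance until the knob seated, with about 67 N on the wrist at the end. After I let go, all three cameras showed the knob on the upper barrel's mouth, and the last top and scene pictures still do.
- **Lever:** I pushed the ball over with closed fingers until it stopped moving at about 10 N. In the last pictures the ball is within about 1 pixel of where fully on should be, in both the top and scene views.
- **Other things:** The jar and mug are upright, and I didn't touch the other pins. The arm stands clear with no contact force.
- **Disagreement:** Before insertion, the cameras disagreed by about 2 mm on where the barrel's mouth was. I used a compromise correction, and the pin went in without contact. No final check failed.

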